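# Index the turret punch at the art-shop counter

## Robot

A 7-joint arm with a two-finger parallel gripper is mounted at the origin on the work surface. World frame = base frame: x ahead of the robot, y to its left, z up, the work surface at z = 0. Lengths are in m, angles in rad, forces in N, time in s.
With the tool pointing down it reaches from about 0.425 to 0.825 m from the base axis. Payload 3.6 kg.
Tool frame: the origin (TCP) lies at the centre of the arm's flange, where the gripper is bolted on; the fingertips stand 186 mm ahead of it and the grasp point (between the pads) lies ctrl.hold_point_z ahead of it (ctrl.hold_point_z is the distance from the TCP to the grasp point, in m); z points along the fingers, y is the direction in which the jaws open and shut (so a half turn about z gives the same grasp; the last joint's range is limited). The gripper opens to 93 mm and grips with 3 to 60 N. Pads are 15 mm wide; open, the fingers measure 128 mm over their backs; the gripper's body (75 mm by 188 mm) begins 65 mm behind the grasp point.
Start: joints at [-1.377, 0.615, -0.013, 1.423, 0.008, 1.103, -0.04], TCP at [0.142, 0.634, 0.405] pointing down, gripper open.
Joint ranges: [-3.12, 3.12], [-0.3, 2.06], [-1.34, 1.32], [0.26, 2.42], [-1.36, 4.5], [0.01, 1.98], [-2.84, 2.84]. Speed limits (rad/s): [2.79, 2.79, 3.14, 3.14, 3.14, 3.14, 3.14].

## Interface

Orientations are given as a unit quaternion [x, y, z, w].
In Python, from bench import get_state, snapshot, calibration, ctrl gives the robot as it stands. The module is installed in compiled form; this text tells all that it offers.
- The arm moves only by the tool servo_tool, never from a script. Its argument "deltas" is a list of rows, each a list of 2 entries, a list of its own where there are three numbers: the shift along the tool's x, y, z in cm, then the turn, a rotation vector about the tool's x, y, z in degrees. A call has exactly 5 rows; each row shifts and turns the commanded pose from where the row before left it, along the tool's axes as they then stand; what a row does not reach is not made up. A row lasts 1/10 s, in which the tool goes at most 50 mm and 8.59 degrees, less where a joint would pass 70% of its speed; a pose out of reach is approached as far as the arm can. A call is refused whole if a number of a shift passes 5 or a number of a turn 8.59, either way. A call with a gripper value outside its range is refused whole. "claw" is the closure, from 0 (fully open) to 1 (shut), set as the call begins (left out, the last holds). The fingers move at their own pace and stop on an object; "squeeze" is the grip in N (left out, the last holds). Time passes only in rows, so rows that do not move let the fingers close, or fill a call up. It gives the time, the measured TCP pose, the force and the opening at its end, in the units of the state.
- get_state(): the state, without advancing time (a new reading comes with each control period).
- snapshot(name): name is "scene" or "top" or "wrist"; returns the picture (480x640x3 uint8, red, green, blue); there is no depth.
- calibration(name): a dict with "fx", "fy", "cx", "cy" (pixels), "origin" and "orientation" of the camera in the world. Camera axes: x right, y down, z forward; pixel columns grow to the right and rows downward; lengths in m; the calibration is good to about 2 mm. A picture is of the moment at which its call begins: read the wrist's pose just before it. calibration takes no time and is no camera call; for the wrist camera it gives the pose at the moment of the call.
- ctrl.job_done(): hands the job in, once; it reports no verdict.
The state is a dict: "time": time; "q": joint angles; "joint_velocities": joint speeds; "joint_torque": joint torques, N m; "position": TCP position; "tcp_rot": TCP orientation; "contact_force": force on the tool from outside, world axes, zero at the start; "wrist_torque": the same for the moment, N m; "width": finger opening in m.
Only numpy, scipy, OpenCV 4.12 (cv2) and the standard library are available. Lean on these libraries where they do the work, as an engineer would, in place of code of your own. Each camera call takes 0.05 s, during which the arm holds its last target. There are 200 camera calls.

## Task

The leather punch on the counter has a turret of eight upright cutting tubes, graded in width. Push or swing the turret round by the upright post on its rim, click by click, until the third-widest tube stands under the striker and is clicked in there, then let go and leave the turret at rest.

Things in the scene. Friction and masses are not known exactly. Their poses are not given: they have to be found in the camera images.
- press: Grey cast frame of the turret punch, fixed to the counter: base plate 285 x 150 mm, a column and an overhanging arm (36 mm wide, top 151 mm above the counter) that carries the striker, a 28 mm steel cap (top 164 mm above the counter) with an 18 mm rod below it. Origin: on the turret's vertical axis, at counter height. Its x axis points from the turret axis to the striker, which stands 55 mm from the axis; arm and column occupy 30 to 165 mm along +x. z is up.
- turret (a joint): Turning of the steel turret about the vertical axis, rad, counterclockwise seen from above is positive. A spring ball holds it at clicks every 45 degrees: 0, 0.785, 1.571, 2.356 and 3.142; end stops lie 0.33 rad beyond the first and the last. Left between two clicks it springs into the nearer one; it takes about 4 N at the post to leave a click. It starts at one of the clicks 0, 0.785 or 1.571. The third-widest tube is under the striker at 2.356.
- post_top (a point): Centre of the top of the plain upright round post by which the turret is turned: 14 mm in diameter, standing 80 mm above the 150 mm turret disc, top 132 mm above the counter, 95 mm from the turret axis, on a lug outside the disc. At turret 0 it lies in the press's +y direction from the axis, at 1.571 in -x (opposite the striker), at 3.142 in -y. It turns with the turret and does not spin by itself.
- wanted_punch (a point): Centre of the top of the third-widest tube: 21 mm in diameter, its top 76 mm above the counter, 55 mm from the turret axis. The eight tubes, 24 mm tall, stand 45 degrees apart and widen by 3 mm from 6 to 27 mm counterclockwise seen from above; the wanted one is the third counterclockwise from the 12 mm tube next to the post.

How it is judged:
At the end, for the whole second after the job is handed in: The turret rests at the click that puts the third-widest tube under the striker (2.356 rad, within 10 degrees), not moving faster than 0.1 rad/s (value of joint turret between 2.181 and 2.531 rad and velocity of joint turret between -0.1 and 0.1 rad/s); the robot touches nothing.
It also fails if it takes over 38 s, if anything falls off the work surface, if the arm or the gripper's body presses on something with over 40 N, if the wrist force passes 120 N, or if a joint passes its speed limit or range.

## Working session

There is one attempt and no reset: what is moved stays moved. The work goes in short steps, Python scripts to look and compute and a tool call to move; the robot and the scene stay as the last step left them, time stands still between calls to the robot, and variables do not carry over. Pictures are saved under pics/ and viewed, about 8 in all and at most 12, crops included, and the job is handed in when it is done.

Besides the shell and the picture viewer there is one more tool, called after "Request:" as name(argument=value, ...), one argument or row to a line, values as JSON. servo_tool: Moves the arm, as the interface text tells. Its arguments: {"type":"object","properties":{"deltas":{"type":"array","items":{"type":"array"}},"claw":{"type":"number"},"squeeze":{"type":"number"}},"required":["deltas"]}

```bash
mkdir -p pics
python3 - <<'E'
from bench import *
import cv2
for n in("scene","top"):
    cv2.imwrite(f"pics/{n}0.png",snapshot(n)[:,:,::-1]); print(n,calibration(n))
s=get_state();print(s['time'],s['position'],s['tcp_rot'],s['width'],ctrl.hold_point_z)
E
```

```text
scene {'fx': 561.2406155897739, 'fy': 561.2406155897739, 'cx': 331.0785038136533, 'cy': 241.19611092213805, 'origin': array([1.01109547, 0.36205131, 0.62175545]), 'orientation': array([ 0.4395704 ,  0.80869966, -0.34639134, -0.18109599])}
top {'fx': 585.4189780522814, 'fy': 585.4189780522814, 'cx': 322.8598909532302, 'cy': 240.02158188024788, 'origin': array([0.49643387, 0.06146141, 0.76237842]), 'orientation': array([ 0.70824214, -0.70392736,  0.02945608, -0.04485177])}
0.1 [0.14229794 0.63394611 0.40369348] [ 1.10150480e-01  9.93914250e-01 -1.15088018e-03 -9.98102195e-05] 0.09284491308200253 0.1673
```

View pics/top0.png

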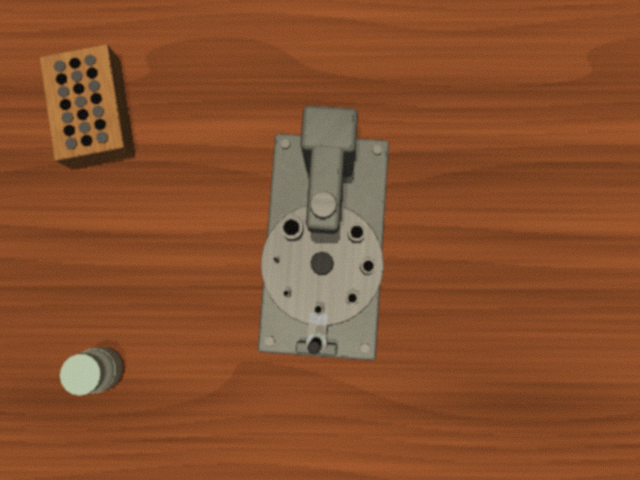

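View pics/scene0.png

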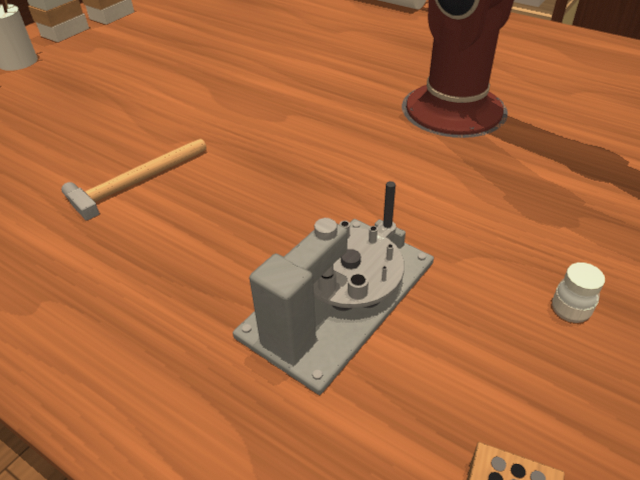

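The top view shows the hub at (322,263), the striker cap at (323,204) and the post at about (315,346). The post is opposite the striker, so the turret is at 1.571 and needs one click counterclockwise.

```bash
cat > h.py <<'E'
from bench import *
import numpy as np
from scipy.spatial.transform import Rotation as R
def ray(c,u,v,z):
    d=R.from_quat(c['orientation']).apply([(u-c['cx'])/c['fx'],(v-c['cy'])/c['fy'],1]);o=np.array(c['origin'])
    return o+d*(z-o[2])/d[2]
E
python3 - <<'E'
from h import *
c=calibration("top");s=calibration("scene")
for n,u,v,z in[("hub",322,263,.06),("cap",323,204,.164),("post",315,346,.132),("disc",322,265,.052),("c1",276,135,.01),("c2",388,141,.01),("c3",375,359,.01),("c4",261,351,.01)]:
    print(n,ray(c,u,v,z).round(4))
print("scene post",ray(s,391,184,.132),"cap",ray(s,326,226,.164))
st=get_state();print(R.from_quat(st['tcp_rot']).as_matrix().round(3))
E
```

```text
hub [0.5427 0.0779 0.06  ]
cap [0.597  0.0749 0.164 ]
post [0.4496 0.083  0.132 ]
disc [0.5408 0.078  0.052 ]
c1 [0.7149 0.141  0.01  ]
c2 [ 0.7069 -0.0064  0.01  ]
c3 [0.425  0.0112 0.01  ]
c4 [0.4337 0.1557 0.01  ]
scene post [0.44795888 0.08676855 0.132     ] cap [0.59846336 0.078025   0.164     ]
[[-0.976  0.219 -0.   ]
 [ 0.219  0.976 -0.002]
 [-0.    -0.002 -1.   ]]
```

Request:
servo_tool(
  deltas=[
    [[-2.8,-1.6,0],[0,0,0]],
    [[-2.8,-1.6,0],[0,0,0]],
    [[-2.8,-1.6,0],[0,0,0]],
    [[-2.8,-1.6,0],[0,0,0]],
    [[-2.8,-1.6,0],[0,0,0]],
  ],
  claw=0.6,
)

```text
time: 0.6
position: [0.2622, 0.5244, 0.4043]
tcp_rot: [0.11, 0.994, -0.001, -0.0]
contact_force: [0.4, -0.7, 0.2]
width: 0.0575
```

Request:
servo_tool(
  deltas=[
    [[-2.8,-1.6,0],[0,0,0]],
    [[-2.8,-1.6,0],[0,0,0]],
    [[-2.8,-1.6,0],[0,0,0]],
    [[-2.8,-1.6,0],[0,0,0]],
    [[-2.8,-1.6,0],[0,0,0]],
  ],
)

```text
time: 1.1
position: [0.3813, 0.4157, 0.4043]
tcp_rot: [0.11, 0.994, -0.0, -0.0]
contact_force: [-0.1, 0.1, 0.2]
width: 0.0367
```

Request:
servo_tool(
  deltas=[
    [[-1.4,-3.1,0],[0,0,0]],
    [[-1.4,-3.1,0],[0,0,0]],
    [[-1.4,-3.1,0],[0,0,0]],
    [[-1.4,-3.1,0],[0,0,0]],
    [[-1.4,-3.1,0],[0,0,0]],
  ],
)

```text
time: 1.6
position: [0.4148, 0.2487, 0.4045]
tcp_rot: [0.11, 0.994, -0.0, -0.0]
contact_force: [-0.3, 0.2, 0.6]
width: 0.037
```

Request:
servo_tool(
  deltas=[
    [[-1.4,-3.1,0],[0,0,0]],
    [[-1.4,-3.1,0],[0,0,0]],
    [[-1.4,-3.1,0],[0,0,0]],
    [[-1.4,-3.1,0],[0,0,0]],
    [[-1.4,-3.1,0],[0,0,0]],
  ],
)

```text
time: 2.1
position: [0.4491, 0.0822, 0.4046]
tcp_rot: [0.11, 0.994, -0.0, -0.0]
contact_force: [0.2, 0.0, -0.6]
width: 0.0374
```

Request:
servo_tool(
  deltas=[
    [[0,0,0],[0,0,-6.5]],
    [[0,0,0],[0,0,-6.5]],
    [[0,0,0],[0,0,-6.5]],
    [[0,0,0],[0,0,-6.5]],
    [[0,0,0],[0,0,-6.5]],
  ],
)

```text
time: 2.6
position: [0.449, 0.0835, 0.4044]
tcp_rot: [-0.175, 0.985, -0.0, -0.001]
contact_force: [-0.6, -0.2, -0.1]
width: 0.0369
```

Request:
servo_tool(
  deltas=[
    [[0,0,0],[0,0,0]],
    [[0,0,0],[0,0,0]],
    [[0,0,0],[0,0,0]],
    [[0,0,0],[0,0,0]],
    [[0,0,0],[0,0,0]],
  ],
)

```text
time: 3.1
position: [0.4492, 0.0837, 0.4047]
tcp_rot: [-0.172, 0.985, -0.0, -0.0]
contact_force: [0.3, 0.3, -0.4]
width: 0.0375
```

Run:
```python
from h import *
import cv2
s=get_state();c=calibration("wrist");im=snapshot("wrist")
cv2.imwrite("pics/w1.png",im[:,:,::-1])
M=R.from_quat(s['tcp_rot']).as_matrix()
print(s['time'],s['position'],s['width'],M.round(3),s['q'])
def proj(p):
    d=R.from_quat(c['orientation']).inv().apply(np.array(p)-c['origin']);return d[0]/d[2]*c['fx']+c['cx'],d[1]/d[2]*c['fy']+c['cy']
print("expected post",proj([.447,.083,.132]),"axis",proj([.542,.078,.06]),"tcp@.132",proj([*s['position'][:2],.132]))
```

```text
3.1 [0.44920756 0.08372751 0.40474139] 0.03747800823504296 [[-0.941 -0.339 -0.   ]
 [-0.339  0.941 -0.   ]
 [ 0.    -0.    -1.   ]] [-0.1873187   0.31989766 -0.05928483  1.95398568  0.02454528  0.86847661
  1.65737929]
expected post (np.float64(320.6479155487289), np.float64(242.91498902188823)) axis (np.float64(284.7550270905259), np.float64(305.71124081998596)) tcp@.132 (np.float64(320.560562927289), np.float64(245.83061462231188))
```

View pics/w1.png

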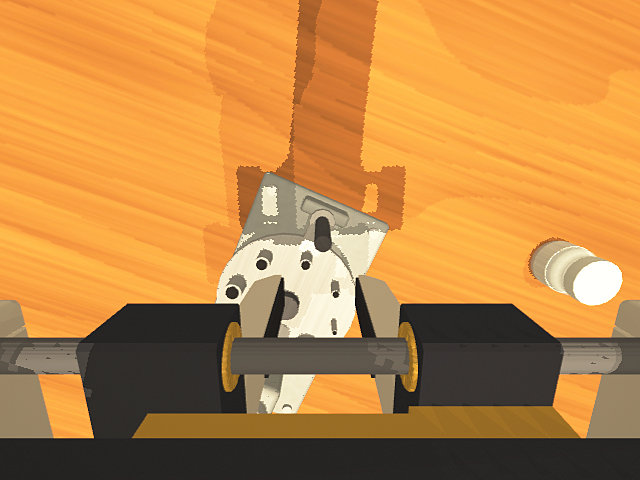

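The wrist view shows the post top at about (323,244), within about 3 px of the predicted position. I'll lower the fingers around it.

Request:
servo_tool(
  deltas=[
    [[0,0,2.3],[0,0,0]],
    [[0,0,2.3],[0,0,0]],
    [[0,0,2.3],[0,0,0]],
    [[0,0,2.3],[0,0,0]],
    [[0,0,2.3],[0,0,0]],
  ],
)

```text
time: 3.65
position: [0.4494, 0.0837, 0.289]
tcp_rot: [-0.172, 0.985, -0.0, 0.0]
contact_force: [1.1, -0.5, -0.7]
width: 0.0371
```

Request:
servo_tool(
  deltas=[
    [[0,0,0],[0,0,0]],
    [[0,0,0],[0,0,0]],
    [[0,0,0],[0,0,0]],
    [[0,0,0],[0,0,0]],
    [[0,0,0],[0,0,0]],
  ],
  claw=0.75,
)

```text
time: 4.15
position: [0.4494, 0.0837, 0.2906]
tcp_rot: [-0.172, 0.985, 0.0, 0.001]
contact_force: [0.4, -0.1, 0.7]
width: 0.0236
```

Request:
servo_tool(
  deltas=[
    [[0.24,-0.7,0],[0,0,0]],
    [[0.23,-0.71,0],[0,0,0]],
    [[0.12,-0.73,0],[0,0,0]],
    [[0.12,-0.74,0],[0,0,0]],
    [[0,-0.74,0],[0,0,0]],
  ],
)

```text
time: 4.65
position: [0.4541, 0.0463, 0.2894]
tcp_rot: [-0.172, 0.985, -0.0, -0.001]
contact_force: [-2.3, 2.1, -0.5]
width: 0.0231
```

Request:
servo_tool(
  deltas=[
    [[0,-0.75,0],[0,0,0]],
    [[-0.11,-0.74,0],[0,0,0]],
    [[-0.12,-0.73,0],[0,0,0]],
    [[-0.22,-0.71,0],[0,0,0]],
    [[-0.23,-0.71,0],[0,0,0]],
  ],
)

```text
time: 5.15
position: [0.474, 0.0147, 0.2897]
tcp_rot: [-0.172, 0.985, 0.0, -0.0]
contact_force: [0.5, -0.3, 0.5]
width: 0.0232
```

Request:
servo_tool(
  deltas=[
    [[0,0,0],[0,0,0]],
    [[0,0,0],[0,0,0]],
    [[0,0,0],[0,0,0]],
    [[0,0,0],[0,0,0]],
    [[0,0,0],[0,0,0]],
  ],
)

```text
time: 5.65
position: [0.4735, 0.0156, 0.2898]
tcp_rot: [-0.173, 0.985, 0.0, -0.0]
contact_force: [-0.7, -0.2, -0.3]
width: 0.0234
```

Run:
```python
from h import *
import cv2
cv2.imwrite("pics/s2.png",snapshot("scene")[100:400,180:500,::-1].repeat(2,0).repeat(2,1));print(get_state()['position'])
```

```text
[0.47347528 0.01551449 0.2897923 ]
```

View pics/s2.png

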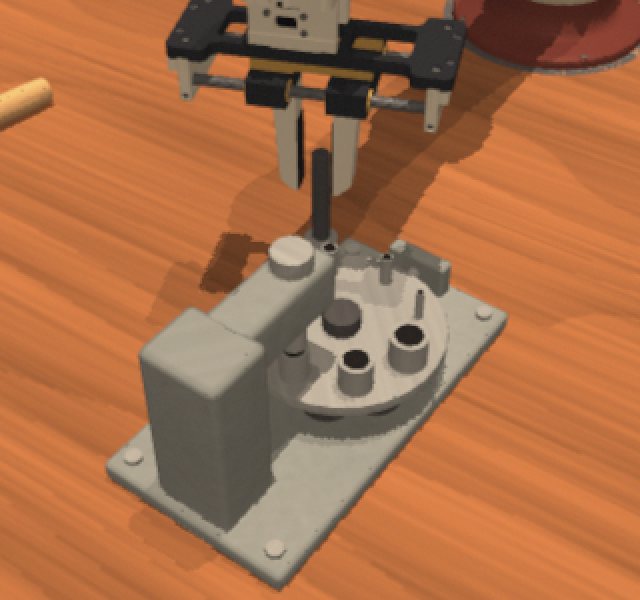

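The post at (320,195) has swung round and sits free between the fingers, with no contact force. I'll open the gripper and lift away.

Request:
servo_tool(
  deltas=[
    [[0,0,0],[0,0,0]],
    [[0,0,0],[0,0,0]],
    [[0,0,0],[0,0,0]],
    [[0,0,0],[0,0,0]],
    [[0,0,0],[0,0,0]],
  ],
  claw=0.5,
)

```text
time: 6.2
position: [0.4736, 0.0153, 0.2898]
tcp_rot: [-0.172, 0.985, -0.0, -0.0]
contact_force: [0.2, 0.3, -0.0]
width: 0.0466
```

Request:
servo_tool(
  deltas=[
    [[0,0,-2.5],[0,0,0]],
    [[0,0,-2.5],[0,0,0]],
    [[0,0,-2.5],[0,0,0]],
    [[0,0,-2.5],[0,0,0]],
    [[0,0,-2.5],[0,0,0]],
  ],
)

```text
time: 6.7
position: [0.4734, 0.0152, 0.4158]
tcp_rot: [-0.172, 0.985, -0.0, -0.0]
contact_force: [0.8, -0.0, 0.5]
width: 0.0462
```

Request:
servo_tool(
  deltas=[
    [[0,4,0],[0,0,0]],
    [[0,4,0],[0,0,0]],
    [[0,4,0],[0,0,0]],
    [[0,4,0],[0,0,0]],
    [[0,4,0],[0,0,0]],
  ],
)

```text
time: 7.2
position: [0.4049, 0.2046, 0.4149]
tcp_rot: [-0.172, 0.985, -0.0, 0.0]
contact_force: [-0.1, 0.8, 0.7]
width: 0.0466
```

Request:
servo_tool(
  deltas=[
    [[0,4,0],[0,0,0]],
    [[0,4,0],[0,0,0]],
    [[0,0,0],[0,0,0]],
    [[0,0,0],[0,0,0]],
    [[0,0,0],[0,0,0]],
  ],
)

```text
time: 7.7
position: [0.3791, 0.2773, 0.4146]
tcp_rot: [-0.171, 0.985, -0.001, -0.0]
contact_force: [0.8, 0.1, 0.2]
width: 0.046
```

Run:
```python
from h import *
import cv2
cv2.imwrite("pics/t3.png",snapshot("top")[100:370,200:460,::-1].repeat(2,0).repeat(2,1));s=get_state();print(s['time'],s['position'],s['contact_force'])
c=calibration("top");d=R.from_quat(c['orientation']).inv()
for a in (132,177,222,267):
    p=d.apply(np.array([.542+.095*np.cos(np.radians(a)),.078+.095*np.sin(np.radians(a)),.132])-c['origin'])
    print(a,((p[0]/p[2]*c['fx']+c['cx']-200)*2,(p[1]/p[2]*c['fy']+c['cy']-100)*2))
```

```text
7.75 [0.37925654 0.27708184 0.41461906] [-0.12552068  0.39510796  0.70126968]
132 (np.float64(107.96847311359409), np.float64(436.32308934682237))
177 (np.float64(229.9869325611253), np.float64(496.714389578961))
222 (np.float64(359.10217239383735), np.float64(451.6375699504149))
267 (np.float64(417.09687200858207), np.float64(328.8081523919333))
```

View pics/t3.png

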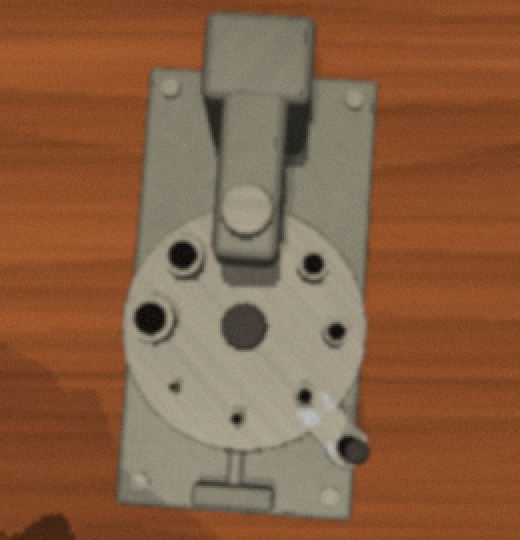

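The post at (355,449) matches the predicted target click at (359,452). The 24 mm tube (183,255) and the 18 mm tube (313,264) are visible either side of the striker, so the 21 mm tube is under it.

```bash
python3 -c "
from bench import *
print(ctrl.job_done())"
```

```text
the job is handed in; nothing more can be done
None
```

I swung the turret one click counterclockwise, from 1.571 to 2.356, so the third-widest (21 mm) tube should now stand under the striker. I then opened the gripper, lifted clear and handed the job in at about 7.8 s; the hand-in gives no verdict.

- **How it was turned:** I caged the post loosely between the fingers and swept it along its arc. The contact force readings were only about 3 N during the sweep and at noise level afterwards.
- **Post position:** in the last top picture the post is within about 5 px, in a picture enlarged twice, of where the 2.356 click should put it.
- **Tube position:** the 24 mm and 18 mm tubes are visible on either side of the striker arm. That leaves the 21 mm tube under it, though the arm hides that tube from view.
- **Robot:** the gripper is well away from the press, with contact force readings at noise level.

No check failed or disagreed. I did not measure the turret's speed directly: it was left free for about 1.5 s before the last picture.

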